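Pin a drilled marble sample onto the stack

ROBOT

A 7-joint arm with a two-finger parallel gripper is mounted at the origin on the work surface. World frame = base frame: x ahead of the robot, y to its left, z up, the work surface at z = 0. Lengths are in m, angles in rad, forces in N, time in s.
With the tool pointing down it reaches from about 0.425 to 0.875 m from the base axis. Payload 4.7 kg.
Tool frame: the origin (TCP) lies at the very end of the fingers, on their centre line; the grasp point (between the pads) lies 19 mm behind it; z points along the fingers, x is the direction in which the jaws open and shut, and the axes are right-handed (so a half turn about z gives the same grasp; the last joint's range is limited). The gripper opens to 85 mm and grips with 20 to 120 N. Pads are 22 mm wide; open, the fingers measure 114 mm over their backs; the gripper's body (76 mm by 85 mm) begins 54 mm behind the grasp point. The pads swing forward as they close: fully open they stand 13 mm farther back than shut.
Start: joints at [1.282, 0.321, -0.07, 1.45, 0.023, 1.371, -0.057], TCP at [0.194, -0.62, 0.231] pointing down, gripper open.
Joint ranges: [-2.86, 2.86], [-0.3, 2.09], [-1.38, 1.24], [0.06, 2.45], [-1.56, 4.7], [0.09, 2.05], [-2.69, 2.69]. Speed limits (rad/s): [2.57, 2.57, 3.14, 3.14, 3.14, 3.14, 3.14].

INTERFACE

Orientations are given as a unit quaternion [x, y, z, w].
In Python, from bench import observe, vision, job, models gives the robot as it stands. The module is installed in compiled form; this text tells all that it offers.
- The arm moves only by the tool send_rows, never from a script. Its arguments are lists of equal length, an entry for each row: "translation": the shift along the tool's x, y, z in mm, a list of three; "angular": the turn, a rotation vector about the tool's x, y, z in rad, a list of three; "hand": the closure in counts, from 0 (fully open) to 255 (shut). In form: {"translation": [[tx, ty, tz], ...], "angular": [[rx, ry, rz], ...], "hand": [hand, ...]}. A call has 1 to 12 rows; each row shifts and turns the commanded pose from where the row before left it, along the tool's axes as they then stand; what a row does not reach is not made up. A row lasts 1/12 s, in which the tool goes at most 41.7 mm and 7.16 degrees, less where a joint would pass 70% of its speed; a pose out of reach is approached as far as the arm can. A call with a gripper value outside its range is refused whole. The fingers move at their own pace and stop on an object; "squeeze" is the grip in N (left out, the last holds). Time passes only in rows, so rows that do not move let the fingers close. It gives the time, the measured TCP pose, the force and the opening at its end, in the units of the state.
- observe(): the state, without advancing time (a new reading comes with each control period).
- vision.snapshot(name): name is "scene" or "top"; returns the picture (384x512x3 uint8, blue, green, red); there is no depth.
- vision.camera_model(name): a dict with "fx", "fy", "cx", "cy" (pixels), "T" (4x4, takes a point from camera to world coordinates). Camera axes: x right, y up, looking along -z (the intrinsics and any distortion apply to the point x, -y, -z); pixel columns grow to the right and rows downward; lengths in m; the calibration is good to about 2 mm. A picture is of the moment at which its call begins. camera_model takes no time and is no camera call.
- job.close_job(): hands the job in, once; it reports no verdict.
Trained networks look in the newest picture that a camera, given by its name, has taken for a name from the list of things; names that differ only in an ending like _2 or _b are one class to them, and where a whole thing is asked for, a point or a joint stands for the part that bears it (a point fixed in the world has none). Each returns a list of dicts, best first, with "p" (0 to 1); they miss things now and then, are a little off and sometimes report something else, mostly with a low value. They report only what shows in the picture. A call takes as long as a camera call. They do not tell look-alikes from the thing itself.
- models.regions_of(query, camera): "mask" (384x512 bool, what is visible of it).
- models.mark_of(query, camera): "xyz" ([x, y, z] in m, in the coordinates of the camera as it stood for that picture, good to about 4 mm: a listed point, or the origin of a listed thing).
The state is a dict: "time": time; "joint_pos": joint angles; "qvel": joint speeds; "effort": joint torques, N m; "tool_pos": TCP position; "ee_rot": TCP orientation; "force": force on the tool from outside, world axes, zero at the start; "ft_torque": the same for the moment, N m; "grip_width": finger opening in m.
Only numpy, scipy, OpenCV 4.12 (cv2) and the standard library are available. Lean on these libraries where they do the work, as an engineer would, in place of code of your own. Each camera call takes 0.05 s, during which the arm holds its last target. There are 200 camera calls.

TASK

Set the white marble sample that has the tap hole onto the grey sample on the wooden stand, square with it and with the holes lined up; set it down, do not let it drop. Then put the long pin with the red handle down through both samples into the stand, until its collar rests on the marble, and let go.

Things in the scene. Friction and masses are not known exactly. Their poses are not given: they have to be found in the camera images.
- marble_center (a point): Loose white marble sample, flat on the table: 120 x 56 x 20 mm, a 35 mm round hole through its middle, 0.3 kg. Point: its centre, half-way up; x along the 120 mm length, y across the 56 mm width (grip across this), z up; same either way round. Same-sized unwanted samples lie near: a black one with a hole and a white one without.
- stand: Fixed dark wooden block, 140 x 80 x 30 mm, with a 35 mm round hole upright through its middle, down to the table. Origin: on the table, centre of its underside, on the hole axis; x along its 140 mm length, z up. The grey sample lies on it: stack top now 50 mm, with the marble 70 mm, above the table.
- base_center (a point): Loose grey sample, size, hole and axes as the marble one, already lying on the stand, lengthwise along it, its hole over the stand's within about 3 mm. Point: its centre, half-way up, 40 mm above the table.
- pin_grip (a point): Long pin hanging upright by its collar in an 85 mm tall steel rack. Shank 15 mm thick, 65 long; collar 60 mm wide, 5 thick; red round handle 28 mm wide, 50 tall. Point: on the axis in the handle, 28 mm above the collar, 98 above the tip; 118 above the table now, 103 when seated on the marble. Grip here from any side. An unwanted shorter pin, black handle, hangs 110 mm beside it.
Mind the look-alikes: they are no part of the job. Leave any turquoise look-alike of the part that bears pin_grip alone. What is shaped like the stand but turquoise is not meant.

How it is judged:
On the way:
1. the marble sample lies let go on the grey one, holes lined up (horizontal distance between each of marble_center, base_center and stand below 0.015 m and z of marble_center in the frame of stand between 0.054 and 0.066 m and angle between marble_center's own z axis and vertical below 0.1 rad and z of base_center in the frame of stand between 0.034 and 0.046 m and angle between the x axis of each of marble_center, base_center and the x axis of stand, either way round below 0.22 rad and linear speed of marble below 0.02 m/s and contact force between the fingers and marble below 0.1 N), for 0.2 s.
At the end, for the whole second after the job is handed in: Marble flat on the grey sample on the stand (centres 54-66 and 34-46 mm up), both within 15 mm of the hole axis and 0.22 rad of the stand's length, marble within 0.1 rad of level; long pin through both: grip point within 15 mm of the axis, under 109 mm up, upright within 0.12 rad; all at rest (horizontal distance between each of marble_center, base_center, pin_grip and stand below 0.015 m and z of marble_center in the frame of stand between 0.054 and 0.066 m and angle between marble_center's own z axis and vertical below 0.1 rad and z of base_center in the frame of stand between 0.034 and 0.046 m and angle between the x axis of each of marble_center, base_center and the x axis of stand, either way round below 0.22 rad and linear speed of each of marble, pin below 0.02 m/s and z of pin_grip in the frame of stand below 0.109 m and angle between pin_grip's own z axis and vertical below 0.12 rad); the robot touches nothing.
It fails at once if the marble is let go in the air, more than 30 mm above its place on the stack (height (world z) of marble_center above 0.09 m and contact force between the fingers and marble below 0.02 N).
It also fails if it takes over 62 s, if anything falls off the work surface, if the arm or the gripper's body presses on something with over 40 N, if the wrist force passes 120 N, or if a joint passes its speed limit or range.

## Working session

There is one attempt and no reset: what is moved stays moved. The work goes in short steps, Python scripts to look and compute and a tool call to move; the robot and the scene stay as the last step left them, time stands still between calls to the robot, and variables do not carry over. Pictures are saved under pics/ and viewed, about 8 in all and at most 12, crops included, and the job is handed in when it is done.

Besides the shell and the picture viewer there is one more tool, called after "Request:" as name(argument=value, ...), one argument or row to a line, values as JSON. send_rows: Moves the arm, as the interface text tells. Its arguments: {"type":"object","properties":{"translation":{"type":"array"},"angular":{"type":"array"},"hand":{"type":"array"},"squeeze":{"type":"number"}},"required":["translation","angular","hand"]}

```bash
mkdir -p pics; python3 - <<'E'
from bench import observe, vision, job, models
import numpy as np, cv2
s=observe(); print({k:np.round(v,3).tolist() for k,v in s.items()})
for c in("scene","top"):
    im=vision.snapshot(c); cv2.imwrite(f"pics/a_{c}.png",im)
    m=vision.camera_model(c); T=np.array(m["T"]); print(c,{k:np.round(v,3).tolist() for k,v in m.items()})
    for q in("marble_center","stand","base_center","pin_grip"):
        for r in models.mark_of(q,c):
            print(c,q,round(r["p"],2),np.round(T[:3,:3]@r["xyz"]+T[:3,3],4))
a=cv2.imread("pics/a_scene.png");b=cv2.imread("pics/a_top.png")
E
```

```text
{'time': 0.0, 'joint_pos': [1.282, 0.322, -0.07, 1.452, 0.023, 1.371, -0.057], 'qvel': [-0.001, 0.001, 0.0, -0.001, -0.001, -0.002, -0.002], 'effort': [-0.0, -49.358, -0.383, -31.433, 0.013, 0.011, -0.0], 'tool_pos': [0.194, -0.62, 0.23], 'ee_rot': [0.806, -0.592, -0.001, -0.001], 'force': [-0.565, 0.536, -0.133], 'ft_torque': [0.009, 0.058, 0.013], 'grip_width': 0.086}
scene {'fx': 398.475, 'fy': 398.475, 'cx': 257.443, 'cy': 188.374, 'T': [[-0.633, -0.622, 0.461, 1.122], [0.774, -0.512, 0.372, 0.44], [0.005, 0.592, 0.806, 1.089], [0.0, 0.0, 0.0, 1.0]]}
scene marble_center 0.8 [ 0.5255 -0.3896  0.0123]
scene stand 0.97 [0.4866 0.07   0.0011]
scene stand 0.19 [ 0.5267 -0.3885  0.0131]
scene base_center 0.62 [0.4827 0.0682 0.0384]
scene pin_grip 0.64 [0.6811 0.3809 0.0948]
scene pin_grip 0.63 [0.572  0.3539 0.119 ]
top {'fx': 384.243, 'fy': 384.243, 'cx': 247.824, 'cy': 191.525, 'T': [[-0.019, 0.994, -0.106, 0.431], [-1.0, -0.021, -0.018, -0.014], [-0.02, 0.106, 0.994, 1.284], [0.0, 0.0, 0.0, 1.0]]}
top marble_center 0.88 [ 0.5339 -0.3885  0.0089]
top stand 0.97 [ 0.4887  0.0712 -0.0035]
top stand 0.94 [ 0.6427 -0.0735  0.0042]
top base_center 0.84 [0.4844 0.0677 0.0454]
top pin_grip 0.86 [0.6821 0.3851 0.0995]
top pin_grip 0.77 [0.5691 0.3563 0.1155]
```

View pics/a_top.png

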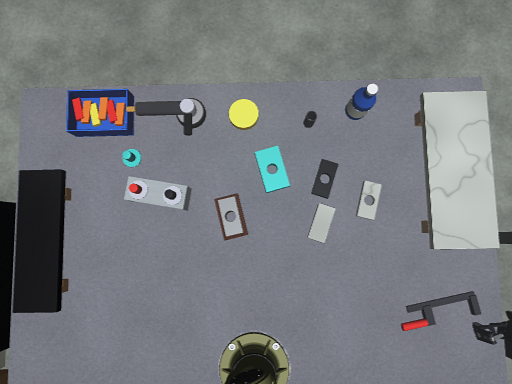

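View pics/a_scene.png

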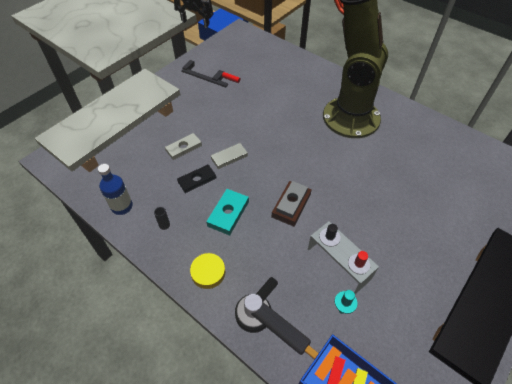

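The top view shows the marble with the hole at (369,200) and the grey sample on the wooden stand at (231,217). The red pin is at (135,189). The turquoise look-alikes are at (272,169) and (131,158), and the plain white sample is at (321,223). The network marks agree with these. Next I'll get yaws and better centres.

```bash
cat > h.py <<'E'
from bench import observe, vision, job, models
import numpy as np, cv2
from scipy.spatial.transform import Rotation as R
def ray(c,px,z):
    m=vision.camera_model(c);T=np.array(m["T"]);px=np.atleast_2d(px).astype(float)
    d=np.c_[(px[:,0]-m["cx"])/m["fx"],-(px[:,1]-m["cy"])/m["fy"],-np.ones(len(px))]@T[:3,:3].T
    return (T[:3,3]+d*((z-T[2,3])/d[:,2])[:,None])[:,:2]
def rect(c,mask,z):
    k,_=cv2.findContours(mask.astype(np.uint8),cv2.RETR_EXTERNAL,cv2.CHAIN_APPROX_NONE)
    k=max(k,key=len)[:,0]
    w=ray(c,k,z);(x,y),(a,b),t=cv2.minAreaRect((w*1000).astype(np.float32))
    if a<b:a,b,t=b,a,t+90
    t=(t+90)%180-90
    return np.round([x,y,a,b,t],1), np.round(k.mean(0),0)
E
python3 - <<'E'
from h import *
for c in("scene","top"):
    vision.snapshot(c)
    for q,z in(("marble_center",.02),("base_center",.05),("stand",.03),("pin_grip",.118)):
        for r in models.regions_of(q,c): print(c,q,round(r["p"],2),r["mask"].sum(),*rect(c,r["mask"],z))
s=observe();print(R.from_quat(s["ee_rot"]).as_matrix().round(3))
im=vision.snapshot("top")
cv2.imwrite("pics/b.png",np.hstack([cv2.resize(im[y-45:y+45,x-45:x+45],(390,390),interpolation=cv2.INTER_CUBIC) for x,y in((369,200),(231,217))]))
E
```

```text
scene marble_center 0.55 479 [ 534.8 -380.3  124.    71.9  -15. ] [183. 146.]
scene base_center 0.62 568 [489.4  71.8 133.1  59.1  12.8] [292. 199.]
scene stand 0.7 1143 [644.6 -65.  156.8  92.9  15.9] [228. 212.]
scene stand 0.64 506 [495.2  74.2 158.8  85.8  13.3] [293. 210.]
scene pin_grip 0.95 439 [698.7 385.3  59.2  56.3  39.4] [346. 302.]
scene pin_grip 0.62 391 [584.6 353.8  64.1  57.3  39.4] [359. 263.]
top marble_center 0.83 702 [ 530.4 -384.8  125.5   66.4  -15.6] [368. 200.]
top base_center 0.57 578 [485.7  69.5 119.4  57.8  13.1] [230. 216.]
top stand 0.85 417 [484.5  67.3 139.9  83.1  14.6] [231. 217.]
top stand 0.77 990 [638.6 -69.3 144.4  84.   14.7] [271. 169.]
top pin_grip 0.65 278 [571.1 347.2  57.8  53.8  44.7] [137. 189.]
top pin_grip 0.53 280 [669.1 369.4  59.7  53.5  88.7] [131. 157.]
[[ 0.298 -0.955 -0.   ]
 [-0.955 -0.298 -0.   ]
 [ 0.     0.    -1.   ]]
```

View pics/b.png

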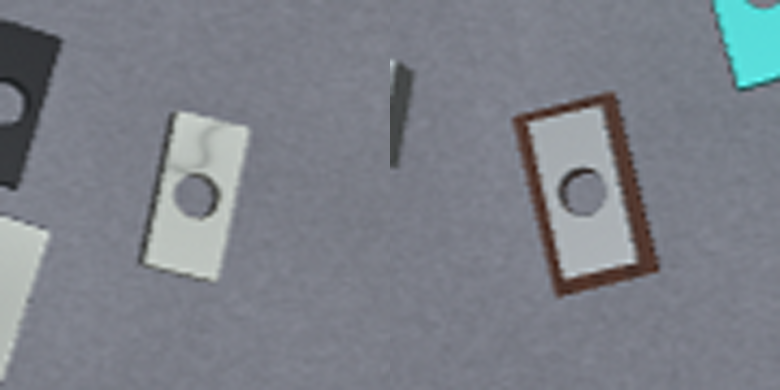

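The crop shows the marble's top face at crop (175,112)-(217,281) with its hole at (196,196). The grey sample is centred at crop (583,194), well centred on the brown stand. I'll project the corners.

```bash
python3 - <<'E'
from h import *
def f(n,c,x0,y0,z):
    c=np.array(c,float); px=(c+.5)/(390/90)-.5+[x0,y0]
    w=ray("top",px,z); v=(w[0]+w[1]-w[2]-w[3])/2; u=(w[1]+w[2]-w[0]-w[3])/2
    print(n,w.mean(0).round(4),"L",np.linalg.norm(v).round(4),"W",np.linalg.norm(u).round(4),"yaw",np.degrees(np.arctan2(v[1],v[0])).round(1))
f("marble",[(175,112),(250,127),(217,281),(142,263)],324,155,.02)
f("base",[(138,122),(213,107),(248,266),(175,281)],186,172,.05)
f("stand",[(123,117),(223,93),(269,270),(168,297)],186,172,.03)
for c,p in(("marble hole",(196,196,324,155,.02)),("base hole",(194,192,186,172,.05))):
    print(c,ray("top",[(p[0]+.5)/(390/90)-.5+p[2],(p[1]+.5)/(390/90)-.5+p[3]],p[4]).round(4))
E
```

```text
marble [ 0.5304 -0.3872] L 0.1193 W 0.0574 yaw -15.0
base [0.4838 0.0668] L 0.1208 W 0.056 yaw 12.0
stand [0.4845 0.0664] L 0.1388 W 0.0781 yaw 13.5
marble hole [[ 0.5299 -0.3871]]
base hole [[0.4849 0.0663]]
```

Request:
send_rows(
  translation=[
    [-10.2,-32.5,10],
    [-10.2,-32.5,10],
    [-10.2,-32.5,10],
    [-10.2,-32.5,10],
    [-10.2,-32.5,10],
    [-10.2,-32.5,10],
    [-10.2,-32.5,10],
    [-10.2,-32.5,10],
    [-10.2,-32.5,10],
    [-10.2,-32.5,10],
    [-10.2,-32.5,10],
    [-10.2,-32.5,10],
  ],
  angular=[
    [0,0,0],
    [0,0,0],
    [0,0,0],
    [0,0,0],
    [0,0,0],
    [0,0,0],
    [0,0,0],
    [0,0,0],
    [0,0,0],
    [0,0,0],
    [0,0,0],
    [0,0,0],
  ],
  hand=[0,0,0,0,0,0,0,0,0,0,0,0],
  squeeze=40,
)

```text
time: 2.05
tool_pos: [0.5308, -0.3864, 0.1111]
ee_rot: [0.806, -0.592, 0.0, 0.0]
force: [0.3, -0.9, -0.1]
grip_width: 0.0852
```

Request:
send_rows(
  translation=[
    [0,0,0],
    [0,0,0],
    [0,0,0],
    [0,0,0],
    [0,0,0],
    [0,0,0],
    [0,0,0],
    [0,0,0],
    [0,0,0],
    [0,0,0],
  ],
  angular=[
    [0,0,0.094],
    [0,0,0.094],
    [0,0,0.094],
    [0,0,0.094],
    [0,0,0.094],
    [0,0,0.094],
    [0,0,0],
    [0,0,0],
    [0,0,0],
    [0,0,0],
  ],
  hand=[0,0,0,0,0,0,0,0,0,0],
)

```text
time: 2.88
tool_pos: [0.5295, -0.3873, 0.1113]
ee_rot: [-0.61, 0.793, -0.0, -0.0]
force: [0.1, -0.1, -0.8]
grip_width: 0.0856
```

```bash
cat >> h.py <<'E'
def to(x,y,z,jaw):
    s=observe();M=R.from_quat(s["ee_rot"]).as_matrix();d=np.array([x,y,z])-s["tool_pos"]
    a=np.degrees(np.arctan2(M[1,0],M[0,0]));t=(jaw-a+90)%180-90
    print("t",round(s["time"],2),"pos",np.round(s["tool_pos"],4),"jaw",a.round(1),"tilt",np.degrees(np.arccos(-M[2,2])).round(2),"w",round(s["grip_width"],4),"F",np.round(s["force"],1),"j1,j7",np.round(np.array(s["joint_pos"])[[0,6]],2))
    print("move mm (tool)",(M.T@d*1000).round(1),"then turn rad about tool z",np.radians(-t).round(3))
E
python3 -c "
from h import *
to(.530,-.387,.002,75)
im=vision.snapshot('top');cv2.imwrite('pics/c.png',cv2.resize(im[130:280,270:470],None,fx=3,fy=3))"
```

```text
t 2.88 pos [ 0.5295 -0.3873  0.1113] jaw -104.9 tilt 0.0 w 0.0856 F [ 0.1 -0.1 -0.8] j1,j7 [ 0.72 -1.29]
move mm (tool) [ -0.5  -0.3 109.3] then turn rad about tool z 0.002
```

View pics/c.png

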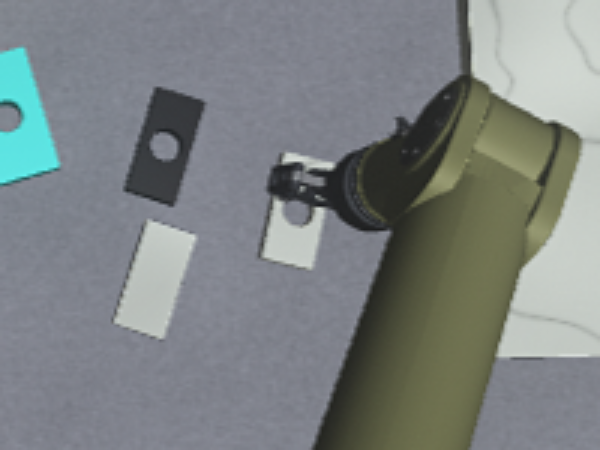

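The jaws straddle the marble's width (sample at crop (295,210)) and the neighbours are clear. Descending now.

Request:
send_rows(
  translation=[
    [-0.5,0,10],
    [0,0,10],
    [0,0,10],
    [0,0,10],
    [0,0,10],
    [0,0,10],
    [0,0,10],
    [0,0,10],
    [0,0,10],
    [0,0,8],
    [0,0,6],
    [0,0,4],
  ],
  angular=[
    [0,0,0],
    [0,0,0],
    [0,0,0],
    [0,0,0],
    [0,0,0],
    [0,0,0],
    [0,0,0],
    [0,0,0],
    [0,0,0],
    [0,0,0],
    [0,0,0],
    [0,0,0],
  ],
  hand=[0,0,0,0,0,0,0,0,0,0,0,0],
)

```text
time: 3.93
tool_pos: [0.5294, -0.3866, 0.0022]
ee_rot: [-0.609, 0.793, 0.0, -0.0]
force: [0.2, 0.4, 0.2]
grip_width: 0.0853
```

Request:
send_rows(
  translation=[
    [0,0,0],
    [0,0,0],
    [0,0,0],
    [0,0,0],
    [0,0,0],
    [0,0,0],
    [0,0,0],
    [0,0,0],
    [0,0,0],
    [0,0,0],
  ],
  angular=[
    [0,0,0],
    [0,0,0],
    [0,0,0],
    [0,0,0],
    [0,0,0],
    [0,0,0],
    [0,0,0],
    [0,0,0],
    [0,0,0],
    [0,0,0],
  ],
  hand=[60,120,120,120,120,120,120,120,120,120],
)

```text
time: 4.77
tool_pos: [0.5303, -0.3873, 0.0042]
ee_rot: [-0.609, 0.793, -0.001, 0.0]
force: [-0.2, -0.5, 5.4]
grip_width: 0.0547
```

Request:
send_rows(
  translation=[
    [0,0,-2],
    [0,0,-5],
    [0,0,-8],
    [0,0,-12],
    [0,0,-12],
    [0,0,-12],
    [0,0,-12],
    [0,0,-12],
    [0,0,-10],
    [0,0,-8],
    [0,0,-5],
    [0,0,-2],
  ],
  angular=[
    [0,0,0],
    [0,0,0],
    [0,0,0],
    [0,0,0],
    [0,0,0],
    [0,0,0],
    [0,0,0],
    [0,0,0],
    [0,0,0],
    [0,0,0],
    [0,0,0],
    [0,0,0],
  ],
  hand=[120,120,120,120,120,120,120,120,120,120,120,120],
)

```text
time: 5.77
tool_pos: [0.5301, -0.3871, 0.1045]
ee_rot: [-0.609, 0.793, -0.001, 0.0]
force: [-0.2, -0.6, -4.2]
grip_width: 0.0547
```

```bash
python3 -c "
from h import *
to(.485,.067,.102,103)"
```

```text
t 5.77 pos [ 0.5301 -0.3871  0.1045] jaw -105.0 tilt 0.08 w 0.0547 F [-0.2 -0.6 -4.2] j1,j7 [ 0.72 -1.29]
move mm (tool) [-427.1  160.8    2. ] then turn rad about tool z -0.488
```

Request:
send_rows(
  translation=[
    [-10,4,0],
    [-20,7.5,0],
    [-26,9.8,0],
    [-30,11.3,0],
    [-30,11.3,0],
    [-30,11.3,0],
    [-30,11.3,0],
    [-30,11.3,0],
    [-30,11.3,0],
    [-30,11.3,0],
    [-30,11.3,0],
    [-30,11.3,0],
  ],
  angular=[
    [0,0,0],
    [0,0,0],
    [0,0,0],
    [0,0,0],
    [0,0,0],
    [0,0,0],
    [0,0,0],
    [0,0,0],
    [0,0,0],
    [0,0,0],
    [0,0,0],
    [0,0,0],
  ],
  hand=[120,120,120,120,120,120,120,120,120,120,120,120],
)

```text
time: 6.77
tool_pos: [0.4935, -0.0379, 0.1026]
ee_rot: [-0.609, 0.793, 0.0, -0.001]
force: [-0.3, 0.0, -3.9]
grip_width: 0.0549
```

Request:
send_rows(
  translation=[
    [-30,11.3,0],
    [-30,11.3,0],
    [-25,9.4,0],
    [-16,6.2,0],
    [0,0,0],
    [0,0,0],
    [0,0,0],
    [0,0,0],
    [0,0,0],
    [0,0,0],
    [0,0,0],
    [0,0,0],
  ],
  angular=[
    [0,0,0],
    [0,0,0],
    [0,0,0],
    [0,0,0],
    [0,0,-0.081],
    [0,0,-0.081],
    [0,0,-0.081],
    [0,0,-0.081],
    [0,0,-0.081],
    [0,0,-0.081],
    [0,0,0],
    [0,0,0],
  ],
  hand=[120,120,120,120,120,120,120,120,120,120,120,120],
)

```text
time: 7.77
tool_pos: [0.4833, 0.0676, 0.1028]
ee_rot: [0.781, -0.624, -0.0, 0.0]
force: [0.6, -1.0, -3.7]
grip_width: 0.0551
```

```bash
python3 -c "
from h import *
to(.485,.067,.055,103)
a=vision.snapshot('top')[157:277,150:310];b=vision.snapshot('scene')[140:260,210:370]
cv2.imwrite('pics/d.png',cv2.resize(np.vstack([a,b]),None,fx=2.5,fy=2.5,interpolation=cv2.INTER_CUBIC))"
```

```text
t 7.77 pos [0.4833 0.0676 0.1028] jaw -77.2 tilt 0.07 w 0.0551 F [ 0.6 -1.  -3.7] j1,j7 [ 0.29 -1.59]
move mm (tool) [ 1.  -1.6 47.8] then turn rad about tool z -0.004
```

View pics/d.png

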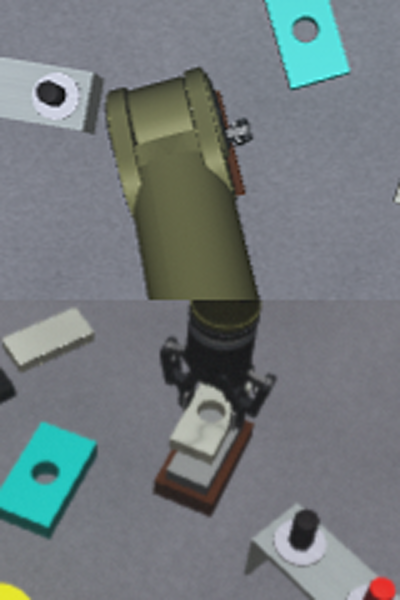

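The scene view shows the marble held level over the grey sample and aligned with the stand. Lowering slowly.

Request:
send_rows(
  translation=[
    [1,-1.6,4],
    [0,0,6],
    [0,0,6],
    [0,0,6],
    [0,0,6],
    [0,0,5],
    [0,0,5],
    [0,0,4],
    [0,0,3],
    [0,0,1],
    [0,0,1],
    [0,0,0],
  ],
  angular=[
    [0,0,0],
    [0,0,0],
    [0,0,0],
    [0,0,0],
    [0,0,0],
    [0,0,0],
    [0,0,0],
    [0,0,0],
    [0,0,0],
    [0,0,0],
    [0,0,0],
    [0,0,0],
  ],
  hand=[120,120,120,120,120,120,120,120,120,120,120,120],
)

```text
time: 8.87
tool_pos: [0.486, 0.0667, 0.0563]
ee_rot: [0.782, -0.623, 0.0, 0.0]
force: [-0.2, -0.8, -3.6]
grip_width: 0.0547
```

Request:
send_rows(
  translation=[
    [0,0,0.5],
    [0,0,0.5],
    [0,0,0],
  ],
  angular=[
    [0,0,0],
    [0,0,0],
    [0,0,0],
  ],
  hand=[120,120,120],
)

```text
time: 9.12
tool_pos: [0.4861, 0.0667, 0.0554]
ee_rot: [0.782, -0.623, 0.0, -0.0]
force: [-0.1, 0.3, -3.5]
grip_width: 0.0548
```

Request:
send_rows(
  translation=[
    [0,0,0.5],
    [0,0,0.5],
    [0,0,0.5],
    [0,0,0],
  ],
  angular=[
    [0,0,0],
    [0,0,0],
    [0,0,0],
    [0,0,0],
  ],
  hand=[120,120,120,120],
)

```text
time: 9.45
tool_pos: [0.4861, 0.0667, 0.0542]
ee_rot: [0.782, -0.623, 0.0, 0.0]
force: [-1.7, -0.7, 0.7]
grip_width: 0.0548
```

Request:
send_rows(
  translation=[
    [0,0,0.5],
    [0,0,0.5],
    [0,0,0],
  ],
  angular=[
    [0,0,0],
    [0,0,0],
    [0,0,0],
  ],
  hand=[120,120,120],
)

```text
time: 9.7
tool_pos: [0.4861, 0.0667, 0.0541]
ee_rot: [0.782, -0.623, 0.0, 0.0]
force: [-5.4, -0.7, 10.4]
grip_width: 0.055
```

The marble is seated: vertical force went from -3.5 to +10 N. I'll relieve it slightly, open, and retreat.

Request:
send_rows(
  translation=[
    [0,0,-0.7],
    [0,0,0],
    [0,0,0],
    [0,0,0],
    [0,0,0],
    [0,0,0],
    [0,0,0],
    [0,0,0],
    [0,0,0],
  ],
  angular=[
    [0,0,0],
    [0,0,0],
    [0,0,0],
    [0,0,0],
    [0,0,0],
    [0,0,0],
    [0,0,0],
    [0,0,0],
    [0,0,0],
  ],
  hand=[120,75,60,30,0,0,0,0,0],
)

```text
time: 10.45
tool_pos: [0.486, 0.0667, 0.0534]
ee_rot: [0.782, -0.623, -0.0, 0.0]
force: [-0.1, 0.5, 0.2]
grip_width: 0.0854
```

Request:
send_rows(
  translation=[
    [0,0,-3],
    [0,0,-6],
    [0,0,-12],
    [0,0,-18],
    [0,0,-18],
    [0,0,-18],
    [0,0,-18],
    [0,0,-18],
    [0,0,-18],
    [0,0,-15],
    [0,0,-10],
    [0,0,0],
  ],
  angular=[
    [0,0,0],
    [0,0,0],
    [0,0,0],
    [0,0,0],
    [0,0,0],
    [0,0,0],
    [0,0,0],
    [0,0,0],
    [0,0,0],
    [0,0,0],
    [0,0,0],
    [0,0,0],
  ],
  hand=[0,0,0,0,0,0,0,0,0,0,0,0],
)

```text
time: 11.45
tool_pos: [0.4875, 0.0671, 0.2107]
ee_rot: [0.782, -0.623, 0.002, -0.002]
force: [1.0, 0.8, -0.4]
grip_width: 0.0853
```

```bash
python3 - <<'E'
from h import *
to(.571,.353,.205,-8)
b=vision.snapshot('scene')
T=np.array(vision.camera_model("scene")["T"])
for q in("marble_center","base_center","stand"):
    for r in models.mark_of(q,"scene"): print(q,round(r["p"],2),np.round(T[:3,:3]@r["xyz"]+T[:3,3],4))
vision.snapshot("top");T=np.array(vision.camera_model("top")["T"])
for r in models.mark_of("pin_grip","top"): print("pin top",round(r["p"],2),np.round(T[:3,:3]@r["xyz"]+T[:3,3],4))
# red handle: centroid of handle top (red, seen from top) at z .14-ish
for c in("scene","top"):
    im=vision.snapshot(c).astype(int);B,G,Rr=im[...,0],im[...,1],im[...,2]
    m=((Rr>110)&(G<60)&(B<60)).astype(np.uint8)
    n,l,s,ce=cv2.connectedComponentsWithStats(m)
    for i in range(1,n):
        if s[i,4]>15: print(c,s[i],ce[i].round(1),ray(c,ce[i],.138 if c=="top" else .118).round(4))
b=b[140:300,230:400]
cv2.imwrite('pics/e.png',cv2.resize(b,None,fx=3.5,fy=3.5,interpolation=cv2.INTER_CUBIC))
E
```

```text
t 11.45 pos [0.4875 0.0671 0.2107] jaw -77.1 tilt 0.3 w 0.0853 F [ 1.   0.8 -0.4] j1,j7 [ 0.31 -1.54]
move mm (tool) [-260.1 -145.1    6.1] then turn rad about tool z -1.206
marble_center 0.69 [0.4875 0.0649 0.0618]
base_center 0.42 [0.4836 0.0671 0.0407]
base_center 0.33 [ 4.839e-01  6.730e-02 -3.000e-04]
stand 0.97 [ 0.6371 -0.0652  0.0041]
stand 0.67 [ 0.4844  0.0664 -0.0005]
stand 0.5 [0.4835 0.0688 0.0384]
pin top 0.71 [0.5716 0.3574 0.1156]
pin top 0.6 [0.6816 0.383  0.0968]
scene [222  72  18   9  67] [230.   76.3] [[ 0.2237 -0.4235]]
scene [358 252  10   9  64] [362.4 255.5] [[0.5614 0.3529]]
scene [328 357  16  27 255] [335.9 370.9] [[0.8514 0.4543]]
top [ 72  98  12  23 169] [ 77.4 108.5] [[0.8229 0.5305]]
top [107 100  10  23 149] [111.3 111. ] [[0.8124 0.4246]]
top [130 184   8   9  21] [133.3 187.4] [[0.5729 0.3531]]
top [402 320  26  11 118] [414.3 324.1] [[ 0.1604 -0.4631]]
```

View pics/e.png

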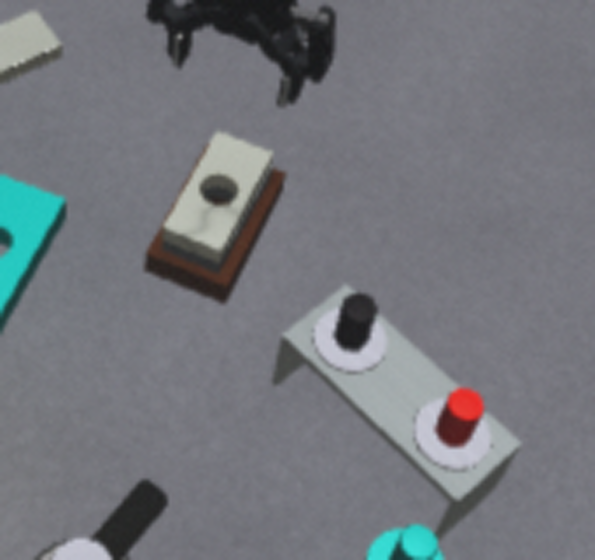

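The marble is square on the grey sample with its hole open at crop (218,189). The red pin is at crop (460,420) in the rack. I'll cross-check the pin axis.

```bash
python3 - <<'E'
from h import *
p=lambda u,v:[(u+.5)/3.5-.5+230,(v+.5)/3.5-.5+140]
print("cap scene",ray("scene",p(464,403),.140),"collar scene",ray("scene",p(453,431),.09),"black cap",ray("scene",p(359,308),.13),"black collar",ray("scene",p(350,337),.09))
im=vision.snapshot("top")
k=cv2.cvtColor(im,cv2.COLOR_BGR2HSV)[170:205,115:160]
m=((k[...,1]>120)&((k[...,0]<10)|(k[...,0]>170))).astype(np.uint8)
x,y,w,h=cv2.boundingRect(m);print("red handle px",x+115,y+170,w,h)
for r in models.regions_of("pin_grip","top"): 
    k=np.argwhere(r["mask"]); print(r["p"],rect("top",r["mask"],.09))
for r in models.mark_of("pin_grip","scene"):
    T=np.array(vision.camera_model("scene")["T"]);print(r["p"],T[:3,:3]@r["xyz"]+T[:3,3])
E
```

```text
cap scene [[0.57258979 0.35339038]] collar scene [[0.57025481 0.35456215]] black cap [[0.54694252 0.24488857]] black collar [[0.55081382 0.24605903]]
red handle px 129 184 13 10
0.69 (array([5.736e+02, 3.535e+02, 5.730e+01, 5.700e+01, 5.000e-01]), array([138., 189.]))
0.6 (array([677.9, 377.5,  61. ,  58. ,  19. ]), array([130., 157.]))
0.98 [0.68207573 0.37969372 0.0954162 ]
0.86 [0.57080344 0.35599288 0.11892977]
```

Request:
send_rows(
  translation=[
    [-12,-6.7,0],
    [-22,-12.3,0],
    [-24,-13.4,0],
    [-24,-13.4,0],
    [-24,-13.4,0],
    [-24,-13.4,0],
    [-24,-13.4,0],
    [-24,-13.4,0],
    [-24,-13.4,0],
    [-24,-13.4,0],
    [-22,-12.3,0],
    [-13,-7.5,0],
  ],
  angular=[
    [0,0,0],
    [0,0,0],
    [0,0,0],
    [0,0,0],
    [0,0,0],
    [0,0,0],
    [0,0,0],
    [0,0,0],
    [0,0,0],
    [0,0,0],
    [0,0,0],
    [0,0,0],
  ],
  hand=[0,0,0,0,0,0,0,0,0,0,0,0],
)

```text
time: 13.0
tool_pos: [0.5697, 0.3569, 0.2068]
ee_rot: [0.783, -0.622, -0.001, -0.0]
force: [-1.0, 0.5, 0.4]
grip_width: 0.0851
```

Request:
send_rows(
  translation=[
    [0,0,0],
    [0,0,0],
    [0,0,0],
    [0,0,0],
    [0,0,0],
    [0,0,0],
    [0,0,0],
    [0,0,0],
    [0,0,0],
    [0,0,0],
    [0,0,0],
    [0,0,0],
  ],
  angular=[
    [0,0,-0.117],
    [0,0,-0.117],
    [0,0,-0.117],
    [0,0,-0.117],
    [0,0,-0.117],
    [0,0,-0.117],
    [0,0,-0.117],
    [0,0,-0.117],
    [0,0,-0.117],
    [0,0,-0.117],
    [0,0,0],
    [0,0,0],
  ],
  hand=[0,0,0,0,0,0,0,0,0,0,0,0],
)

```text
time: 14.0
tool_pos: [0.5702, 0.3535, 0.2071]
ee_rot: [0.996, -0.09, -0.0, 0.0]
force: [-0.4, -0.3, -0.3]
grip_width: 0.0849
```

```bash
python3 - <<'E'
from h import *
to(.572,.354,.100,-10)
a=vision.snapshot('top')[140:240,80:200];b=vision.snapshot('scene')[190:290,300:420]
cv2.imwrite('pics/f.png',cv2.resize(np.hstack([a,b]),None,fx=3.3,fy=3.3,interpolation=cv2.INTER_CUBIC))
E
```

```text
t 14.0 pos [0.5702 0.3535 0.2071] jaw -10.3 tilt 0.04 w 0.0849 F [-0.4 -0.3 -0.3] j1,j7 [ 0.   -1.02]
move mm (tool) [  1.7  -0.8 107.1] then turn rad about tool z -0.005
```

View pics/f.png

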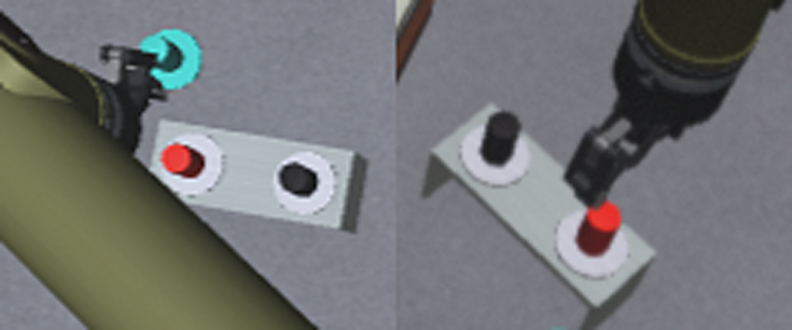

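The gripper is above the red handle (left crop (180,160), right crop (603,217)) and the turquoise and black pins are clear. Descending and gripping.

Request:
send_rows(
  translation=[
    [1.5,-0.5,6],
    [0,0,10],
    [0,0,10],
    [0,0,10],
    [0,0,10],
    [0,0,10],
    [0,0,10],
    [0,0,10],
    [0,0,10],
    [0,0,10],
    [0,0,7],
    [0,0,4],
  ],
  angular=[
    [0,0,0],
    [0,0,0],
    [0,0,0],
    [0,0,0],
    [0,0,0],
    [0,0,0],
    [0,0,0],
    [0,0,0],
    [0,0,0],
    [0,0,0],
    [0,0,0],
    [0,0,0],
  ],
  hand=[0,0,0,0,0,0,0,0,0,0,0,0],
)

```text
time: 15.1
tool_pos: [0.5713, 0.3535, 0.099]
ee_rot: [0.996, -0.088, -0.001, 0.0]
force: [-0.1, -0.4, -0.6]
grip_width: 0.0855
```

Request:
send_rows(
  translation=[
    [0,0,0],
    [0,0,0],
    [0,0,0],
    [0,0,0],
    [0,0,0],
    [0,0,0],
    [0,0,0],
    [0,0,0],
    [0,0,0],
    [0,0,0],
    [0,0,0],
    [0,0,0],
  ],
  angular=[
    [0,0,0],
    [0,0,0],
    [0,0,0],
    [0,0,0],
    [0,0,0],
    [0,0,0],
    [0,0,0],
    [0,0,0],
    [0,0,0],
    [0,0,0],
    [0,0,0],
    [0,0,0],
  ],
  hand=[60,120,150,170,190,200,200,200,200,200,200,200],
  squeeze=60,
)

```text
time: 16.1
tool_pos: [0.572, 0.3543, 0.1013]
ee_rot: [0.996, -0.088, 0.0, -0.0]
force: [-1.1, -0.1, 6.3]
grip_width: 0.0269
```

Request:
send_rows(
  translation=[
    [0,0,-3],
    [0,0,-6],
    [0,0,-10],
    [0,0,-14],
    [0,0,-15],
    [0,0,-15],
    [0,0,-15],
    [0,0,-15],
    [0,0,-15],
    [0,0,-14],
    [0,0,-10],
    [0,0,-6],
  ],
  angular=[
    [0,0,0],
    [0,0,0],
    [0,0,0],
    [0,0,0],
    [0,0,0],
    [0,0,0],
    [0,0,0],
    [0,0,0],
    [0,0,0],
    [0,0,0],
    [0,0,0],
    [0,0,0],
  ],
  hand=[200,200,200,200,200,200,200,200,200,200,200,200],
)

```text
time: 17.1
tool_pos: [0.5721, 0.3545, 0.241]
ee_rot: [0.996, -0.088, 0.001, -0.001]
force: [-0.1, -0.1, -1.4]
grip_width: 0.0267
```

```bash
python3 -c "
from h import *
to(.485,.067,.235,-10)"
```

```text
t 17.1 pos [0.5721 0.3545 0.241 ] jaw -10.1 tilt 0.15 w 0.0267 F [-0.1 -0.1 -1.4] j1,j7 [-0.   -1.01]
move mm (tool) [-35.4 298.3   5.4] then turn rad about tool z -0.001
```

Request:
send_rows(
  translation=[
    [-1.4,12,0],
    [-2.5,21,0],
    [-3.2,27,0],
    [-3.5,30,0],
    [-3.5,30,0],
    [-3.5,30,0],
    [-3.5,30,0],
    [-3.5,30,0],
    [-3.4,29,0],
    [-3.1,26,0],
    [-2.5,21,0],
    [-1.3,12,0],
  ],
  angular=[
    [0,0,0],
    [0,0,0],
    [0,0,0],
    [0,0,0],
    [0,0,0],
    [0,0,0],
    [0,0,0],
    [0,0,0],
    [0,0,0],
    [0,0,0],
    [0,0,0],
    [0,0,0],
  ],
  hand=[200,200,200,200,200,200,200,200,200,200,200,200],
)

```text
time: 18.1
tool_pos: [0.4842, 0.0635, 0.2384]
ee_rot: [0.996, -0.09, -0.0, 0.001]
force: [0.2, 0.5, -2.5]
grip_width: 0.0267
```

Request:
send_rows(
  translation=[
    [0,0,12],
    [0,0,12],
    [0,0,12],
    [0,0,10],
    [0,0,8],
    [0,0,4],
    [0,0,0],
    [0,0,0],
  ],
  angular=[
    [0,0,0],
    [0,0,0],
    [0,0,0],
    [0,0,0],
    [0,0,0],
    [0,0,0],
    [0,0,0],
    [0,0,0],
  ],
  hand=[200,200,200,200,200,200,200,200],
)

```text
time: 18.77
tool_pos: [0.4852, 0.0671, 0.1803]
ee_rot: [0.996, -0.087, -0.0, -0.0]
force: [0.2, 0.4, -1.8]
grip_width: 0.0268
```

```bash
python3 - <<'E'
from h import *
to(.485,.067,.085,-10)
b=vision.snapshot('scene')
T=np.array(vision.camera_model("scene")["T"])
for q in("marble_center","pin_grip","stand"):
    for r in models.mark_of(q,"scene"): print(q,round(r["p"],2),np.round(T[:3,:3]@r["xyz"]+T[:3,3],4))
cv2.imwrite('pics/g.png',cv2.resize(b[110:240,230:380],None,fx=4,fy=4,interpolation=cv2.INTER_CUBIC))
E
```

```text
t 18.77 pos [0.4852 0.0671 0.1803] jaw -10.0 tilt 0.03 w 0.0268 F [ 0.2  0.4 -1.8] j1,j7 [ 0.6  -0.39]
move mm (tool) [-0.2  0.1 95.3] then turn rad about tool z -0.001
marble_center 0.64 [0.4848 0.0639 0.0639]
pin_grip 0.74 [0.4836 0.069  0.1982]
pin_grip 0.66 [0.6811 0.38   0.0963]
stand 0.94 [ 4.851e-01  6.730e-02 -1.000e-04]
stand 0.58 [ 0.6348 -0.0694  0.0038]
```

View pics/g.png

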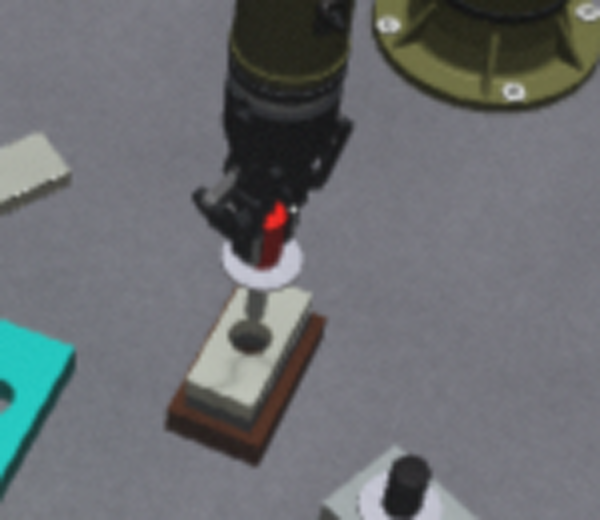

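The long pin hangs upright with its tip at about crop (254,318), just above the marble hole at (250,336). Lowering in stages while watching the force.

Request:
send_rows(
  translation=[
    [0,0,5],
    [0,0,5],
    [0,0,5],
    [0,0,5],
    [0,0,5],
    [0,0,5],
    [0,0,5],
    [0,0,5],
    [0,0,5],
    [0,0,5],
    [0,0,0],
    [0,0,0],
  ],
  angular=[
    [0,0,0],
    [0,0,0],
    [0,0,0],
    [0,0,0],
    [0,0,0],
    [0,0,0],
    [0,0,0],
    [0,0,0],
    [0,0,0],
    [0,0,0],
    [0,0,0],
    [0,0,0],
  ],
  hand=[200,200,200,200,200,200,200,200,200,200,200,200],
)

```text
time: 19.97
tool_pos: [0.4849, 0.0666, 0.1301]
ee_rot: [0.996, -0.088, -0.0, -0.0]
force: [0.6, -0.6, -1.8]
grip_width: 0.0267
```

Request:
send_rows(
  translation=[
    [0,0,5],
    [0,0,5],
    [0,0,5],
    [0,0,5],
    [0,0,5],
    [0,0,5],
    [0,0,5],
    [0,0,4],
    [0,0,2],
    [0,0,1],
    [0,0,0],
  ],
  angular=[
    [0,0,0],
    [0,0,0],
    [0,0,0],
    [0,0,0],
    [0,0,0],
    [0,0,0],
    [0,0,0],
    [0,0,0],
    [0,0,0],
    [0,0,0],
    [0,0,0],
  ],
  hand=[200,200,200,200,200,200,200,200,200,200,200],
)

```text
time: 20.88
tool_pos: [0.4851, 0.0666, 0.0883]
ee_rot: [0.996, -0.088, -0.0, -0.0]
force: [0.1, 0.2, -2.5]
grip_width: 0.0267
```

Request:
send_rows(
  translation=[
    [0,0,0.7],
    [0,0,0.7],
    [0,0,0.7],
    [0,0,0],
  ],
  angular=[
    [0,0,0],
    [0,0,0],
    [0,0,0],
    [0,0,0],
  ],
  hand=[200,200,200,200],
)

```text
time: 21.22
tool_pos: [0.4852, 0.0665, 0.0864]
ee_rot: [0.996, -0.088, 0.0, 0.0]
force: [0.6, 0.3, -1.6]
grip_width: 0.0269
```

Request:
send_rows(
  translation=[
    [0,0,0.5],
    [0,0,0.5],
    [0,0,0],
  ],
  angular=[
    [0,0,0],
    [0,0,0],
    [0,0,0],
  ],
  hand=[200,200,200],
)

```text
time: 21.47
tool_pos: [0.4853, 0.0666, 0.0862]
ee_rot: [0.996, -0.088, -0.0, 0.0]
force: [-2.8, -0.3, 6.2]
grip_width: 0.0269
```

The collar touched down at the expected height (TCP 0.086 m). Releasing and retreating.

Request:
send_rows(
  translation=[
    [0,0,-0.4],
    [0,0,0],
    [0,0,0],
    [0,0,0],
    [0,0,0],
    [0,0,0],
    [0,0,0],
    [0,0,0],
    [0,0,0],
    [0,0,0],
  ],
  angular=[
    [0,0,0],
    [0,0,0],
    [0,0,0],
    [0,0,0],
    [0,0,0],
    [0,0,0],
    [0,0,0],
    [0,0,0],
    [0,0,0],
    [0,0,0],
  ],
  hand=[180,140,100,50,0,0,0,0,0,0],
)

```text
time: 22.3
tool_pos: [0.4852, 0.0666, 0.0858]
ee_rot: [0.996, -0.088, -0.0, 0.0]
force: [-0.2, -0.4, 0.0]
grip_width: 0.0856
```

Request:
send_rows(
  translation=[
    [0,0,-4],
    [0,0,-8],
    [0,0,-14],
    [0,0,-18],
    [0,0,-18],
    [0,0,-18],
    [0,0,-18],
    [0,0,-18],
    [0,0,-14],
    [0,0,-8],
    [0,0,0],
    [0,0,0],
  ],
  angular=[
    [0,0,0],
    [0,0,0],
    [0,0,0],
    [0,0,0],
    [0,0,0],
    [0,0,0],
    [0,0,0],
    [0,0,0],
    [0,0,0],
    [0,0,0],
    [0,0,0],
    [0,0,0],
  ],
  hand=[0,0,0,0,0,0,0,0,0,0,0,0],
)

```text
time: 23.3
tool_pos: [0.4852, 0.0666, 0.2239]
ee_rot: [0.996, -0.088, 0.0, 0.0]
force: [-0.1, 0.4, 0.0]
grip_width: 0.0855
```

```bash
python3 - <<'E'
from h import *
to(.485,.067,.085,-10)
b=vision.snapshot('scene')
T=np.array(vision.camera_model("scene")["T"])
for q in("marble_center","base_center","pin_grip","stand"):
    for r in models.mark_of(q,"scene"): print(q,round(r["p"],2),np.round(T[:3,:3]@r["xyz"]+T[:3,3],4))
cv2.imwrite('pics/h.png',cv2.resize(b[110:240,230:380],None,fx=4,fy=4,interpolation=cv2.INTER_CUBIC))
E
```

```text
t 23.3 pos [0.4852 0.0666 0.2239] jaw -10.1 tilt 0.04 w 0.0855 F [-0.1  0.4  0. ] j1,j7 [ 0.61 -0.37]
move mm (tool) [ -0.3  -0.4 138.9] then turn rad about tool z -0.001
marble_center 0.86 [0.4845 0.0661 0.0613]
base_center 0.63 [0.4826 0.0681 0.0405]
pin_grip 0.57 [0.4836 0.0694 0.1048]
stand 0.95 [ 0.6371 -0.069  -0.0023]
stand 0.85 [0.4864 0.0695 0.001 ]
```

View pics/h.png

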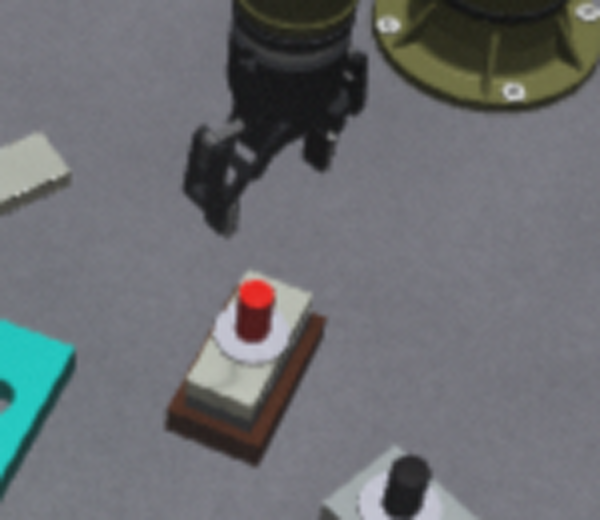

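The pin is upright with its collar flat on the marble (crop (252,330)), the stack is square, and the gripper is clear. Handing in.

```bash
python3 -c "
from bench import job
print(job.close_job())"
```

```text
the job is handed in; nothing more can be done
None
```

The white marble sample with the hole now lies on the grey sample. The long red-handled pin goes down through both samples into the stand. I handed the job in at about 23 s of the 62 s allowed; no verdict is reported.

- **Marble:** I lowered it until the force showed contact before opening the gripper. It measured about 61 mm up and within 4 mm of the stand's axis.
- **Grey sample:** It measured about 40 mm up and within 4 mm of the stand's axis.
- **Pin:** The collar touched down at the height expected for a seated pin. The grip point measured about 105 mm up and within 3 mm of the stand's axis.
- **Last look:** The pin looked upright, the stack square, and the gripper was open and clear, about 0.14 m above where it let go.

None of my last checks failed or disagreed by more than the few millimetres the networks are usually off. I judged the final angles by eye, not by measurement.

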